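# Shut the guard and start the wire stripper

### The arm

A 7-joint arm with a two-finger parallel gripper is mounted at the origin on the work surface. World frame = base frame: x ahead of the robot, y to its left, z up, the work surface at z = 0. Lengths are in m, angles in rad, forces in N, time in s.
With the tool pointing down it reaches from about 0.425 to 0.875 m from the base axis. Payload 4.7 kg.
Tool frame: the origin (TCP) lies midway between the tips of the shut fingers; the grasp point (between the pads) lies 19 mm behind it; z points along the fingers, y is the line along which they close (so a half turn about z gives the same grasp; the last joint's range is limited). The gripper opens to 87 mm and grips with 3 to 60 N. Pads are 19 mm wide; open, the fingers measure 117 mm over their backs; the gripper's body (75 mm by 190 mm) begins 51 mm behind the grasp point.
Start: joints at [-1.262, 0.321, -0.07, 1.45, 0.023, 1.371, -0.057], TCP at [0.189, 0.622, 0.223] pointing down, gripper open.
Joint ranges: [-2.86, 2.86], [-0.3, 2.09], [-1.38, 1.24], [0.06, 2.45], [-1.56, 4.7], [0.09, 2.05], [-2.69, 2.69]. Speed limits (rad/s): [2.57, 2.57, 3.14, 3.14, 3.14, 3.14, 3.14].

### API

Orientations are given as a rotation vector (axis times angle).
In Python, from bench import ctrl gives the robot as it stands. The module is installed in compiled form; this text tells all that it offers.
- The arm moves only by the shell command python3 -m handwheel 'ROWS' [FORCE]. ROWS is JSON, a list of rows, each a list of 7 numbers: the finger opening in m, from 0 to 0.087, then the shift along the tool's x, y, z in m, then the turn, a rotation vector about the tool's x, y, z in degrees. A call has 1 to 12 rows; each row shifts and turns the commanded pose from where the row before left it, along the tool's axes as they then stand; what a row does not reach is not made up. A row lasts 1/8 s, in which the tool goes at most 62.5 mm and 10.7 degrees, less where a joint would pass 70% of its speed; a pose out of reach is approached as far as the arm can. A call is refused whole if a number of a shift passes 0.0625 or a number of a turn 10.7, either way. A call with a gripper value outside its range is refused whole. The fingers move at their own pace and stop on an object; FORCE is the grip in N (left out, the last holds). Time passes only in rows, so rows that do not move let the fingers close. It gives the time, the measured TCP pose, the force, the opening and the grip force at its end, in the units of the state.
- ctrl.get_state(): the state, without advancing time (a new reading comes with each control period).
- ctrl.get_image(name): name is "side" or "top" or "wrist"; returns (picture, depth): 384x512x3 uint8, blue, green, red; 384x512 float32, m along the optical axis (not along the pixel's ray), 0 where there is no reading.
- ctrl.camera_info(name): a dict with "intrinsics" (3x3 intrinsics, pixels), "D" ([k1, k2, p1, p2, k3] as OpenCV has them; the pictures are not rectified), "R" (3x3) and "t" (3): a world point X has camera coordinates R X + t. Camera axes: x right, y down, z forward; pixel columns grow to the right and rows downward; lengths in m; the calibration is good to about 2 mm. A picture is of the moment at which its call begins: read the wrist's pose just before it. camera_info takes no time and is no camera call; for the wrist camera it gives the pose at the moment of the call.
- ctrl.close_job(): hands the job in; it is judged then, once.
The state is a dict: "time": time; "joint_positions": joint angles; "qd": joint speeds; "joint_torque": joint torques, N m; "position": TCP position; "tool_rot": TCP orientation; "ft_force": force on the tool from outside, world axes, zero at the start; "torque": the same for the moment, N m; "grip_width": opening from 0.0 (shut) to 1.0 (fully open); "grip_force": force on a finger pad.
Only numpy, scipy, OpenCV 4.12 (cv2) and the standard library are available. Lean on these libraries where they do the work, as an engineer would, in place of code of your own. Each camera call takes 0.05 s, during which the arm holds its last target. There are 200 camera calls.

### The job

Start the wire-stripping machine: with your fingertips push its raised clear guard cover down until it is fully shut, then lightly press the start key (the flat round one, third from the left in the row of four on the sloping panel) until it goes down, let it come back up and withdraw. Grasp nothing, leave the stop button and the two square jog keys untouched, and do not disturb the jar on top of the machine or the solder pot, dish and spool beside it.

Things in the scene. Friction and masses are not known exactly. Their poses are not given: they have to be found in the camera images.
- stripper: Wire cut-and-strip machine, cream, orange stripe in front, 220 deep (x), 340 wide (y), fixed. Origin: underside centre; x to its rear, y to operator's left. y -20..170: console, panel rising from height 100 at x -110 to 150 at x 50 (0.303 rad), four black controls in a row at x -72, 48 mm apart. y -170..-20: bay under the hinged clear cover. x 50..110: rear tower, top at height 155. (mm)
- cover (a joint): Opening angle of the guard cover, rad: 0 = shut (level, against its hard stop), grows as the front edge rises; starts 0.7 to 1.05 open. Soft-close friction hinge: above about 0.5 it stays where it is left and 1 to 2 N at its front edge swings it down; let go below 0.4 it sinks shut by itself within about 3 s. Not to be opened past 1.15.
- cover_hinge (a point): Middle of the cover's hinge line, which runs along the machine's y at the front top edge of the rear tower, 157 mm above the bench.
- cover_push (a point): Point on the outer (upper) face of the cover, mid-width, 130 mm from the hinge line and 15 mm short of the front edge, on the aluminium bar along that edge; 159 mm above the bench when shut. Cover: clear plate 145 mm long from hinge to front edge, 144 wide, 4 thick, skirts below, 50 mm wide tab 13 mm beyond the front edge. Local z: outward normal.
- start_key: START key: flat round black button, 24 mm, in a thin metal ring, third from the left of four, between a square jog key and the mushroom stop. Origin: on the panel under its middle; local z: panel normal, leaning 0.303 rad towards the operator; top 11 mm above the panel. Sprung, 8 mm travel, about 1 N at first and 1 N more per mm; registers 2.5 mm down; springs back up.
- start_key_top (a point): Centre of the top face of the start key (moves with it).
- stop_key: STOP button: black mushroom head of 36 mm diameter standing 27.5 mm above the panel, rightmost of the row of four. Origin: on the panel under the middle of the button; local z: panel normal. Sprung like the start key. Must not be touched.
- jog_key_left: Square black jog key, 18 mm wide, 11 mm above the panel, leftmost of the row of four. Origin: on the panel under the middle of the key; local z: panel normal. Sprung like the start key. Must not be touched.
- jog_key_right: Square black jog key, 18 mm wide, 11 mm above the panel, second from the left in the row of four. Origin: on the panel under the middle of the key; local z: panel normal. Sprung like the start key. Must not be touched.
- ferrule_jar: Small loose jar, 38 mm diameter, 48 mm high, standing on top of the machine's rear tower. Origin: centre of its underside. Leave it alone.
- solder_pot: Solder pot unit standing beside the machine: dark steel box 200 (x) by 140 (y) by 60 mm with a round pot (92 mm, top at 75 mm height) and a small round metal knob up to 82 mm height. Origin: centre of its underside. Leave it alone.
- dish: Loose round white plastic dish, 92 mm diameter, 22 mm high, on the bench in front of the solder pot. Origin: centre of its underside. Leave it alone.
- spool: Small loose wire spool standing on its flange, 72 mm diameter, 60 mm high, on the bench behind the solder pot. Origin: centre of its underside. Leave it alone.

How it is judged:
By the outcome, as a careful person would: the job done as asked, in the order asked, and still so for the second after the job is handed in, with the robot touching nothing.
It also fails if it takes over 48 s, if anything falls off the work surface, if the arm or the gripper's body presses on something with over 40 N, if the wrist force passes 120 N, or if a joint passes its speed limit or range.

## Working session

There is one attempt and no reset: what is moved stays moved. The work goes in short steps, Python scripts to look and compute and a shell command to move; the robot and the scene stay as the last step left them, time stands still between calls to the robot, and variables do not carry over. Pictures are saved under pics/ and viewed, at most 10 in all, crops included, and the job is handed in when it is done.

```bash
mkdir -p pics; cat > h.py <<'E'
import numpy as np, cv2
from bench import ctrl
def grab(n,tag):
    info=ctrl.camera_info(n); im,d=ctrl.get_image(n)
    cv2.imwrite(f'pics/{tag}.png',im); np.savez(f'pics/{tag}.npz',im=im,d=d,K=info['intrinsics'],D=info['D'],R=info['R'],t=info['t'])
def cloud(tag):
    f=np.load(f'pics/{tag}.npz'); d=f['d']; h,w=d.shape
    u,v=np.meshgrid(np.arange(w),np.arange(h))
    p=cv2.undistortPoints(np.stack([u,v],-1).reshape(-1,1,2).astype(np.float64),f['K'],f['D']).reshape(h,w,2)
    P=np.dstack([p[...,0]*d,p[...,1]*d,d])
    X=(P-f['t'].reshape(3))@f['R']; X[d==0]=np.nan
    return X,f
E
python3 - <<'E'
from h import *
print({k:np.round(v,3) for k,v in ctrl.get_state().items()})
for n in('side','top','wrist'): grab(n,n+'0')
a=[cv2.imread(f'pics/{n}0.png') for n in('side','top')]
cv2.imwrite('pics/both.png',cv2.resize(np.hstack(a),(800,300)))
E
```

```text
{'time': np.float64(0.0), 'joint_positions': array([-1.262,  0.322, -0.07 ,  1.452,  0.023,  1.371, -0.057]), 'qd': array([-0.002,  0.002, -0.001,  0.   ,  0.   , -0.   ,  0.   ]), 'joint_torque': array([-0.0000e+00, -4.9128e+01, -4.0400e-01, -3.1253e+01, -6.4000e-02,
        4.4000e-02,  0.0000e+00]), 'position': array([0.189, 0.621, 0.221]), 'tool_rot': array([-4.610e-01, -3.107e+00,  3.000e-03]), 'ft_force': array([0.242, 0.332, 0.399]), 'torque': array([-0.013, -0.01 ,  0.037]), 'grip_force': np.float64(0.0), 'grip_width': np.float64(1.0)}
```

View pics/top0.png

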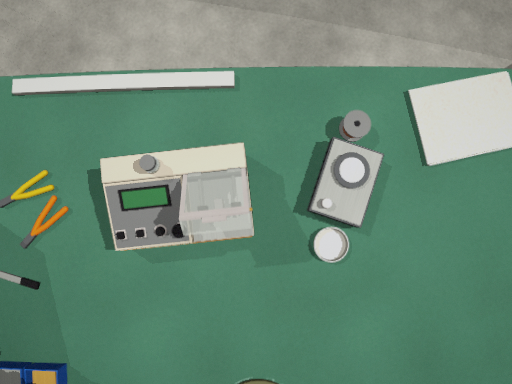

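View pics/side0.png

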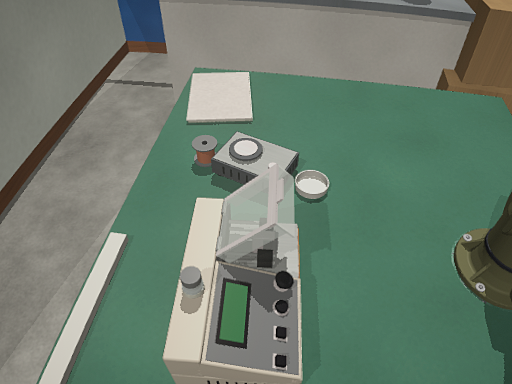

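The top view shows the controls at about (121,235), (140,233), start (160,231) and stop (178,230). The jar is at (149,162) and the raised cover spans x 182-250. The side view confirms that the cover is open and that start is at (281,307), next to stop at (284,281).

```bash
python3 - <<'E'
from h import *
from scipy.optimize import least_squares
T,ft=cloud('top0'); S,fs=cloud('side0')
for n,X,px in(('top',T,[(121,235),(140,233),(160,231),(178,230),(149,162),(240,150),(105,160),(245,212)]),('side',S,[(280,361),(281,332),(281,307),(284,281),(190,273),(272,170),(268,230)])):
    for u,v in px: print(n,(u,v),np.round(np.nanmedian(X[v-1:v+2,u-1:u+2].reshape(-1,3),0),4))
# tower top rectangle z~.155
m=(abs(T[...,2]-.155)<.008); c=cv2.connectedComponentsWithStats(m.astype(np.uint8))
for k in range(1,c[0]):
    if c[2][k,4]>150:
        P=T[c[1]==k]; r=cv2.minAreaRect(P[:,:2].astype(np.float32)*1000); print(c[2][k],np.round(r[0],1),np.round(r[1],1),r[2],np.median(P[:,2]))
E
python3 -c "
import cv2;a=cv2.imread('pics/side0.png')[150:384,150:330];b=cv2.imread('pics/top0.png')[135:260,95:265]
import numpy as np
a=cv2.resize(a,(400,520));b=cv2.resize(b,(400,294));c=np.zeros((520,800,3),np.uint8);c[:,:400]=a;c[:294,400:]=b;cv2.imwrite('pics/crop.png',c)"
```

```text
top (121, 235) [0.4974 0.3182 0.1217]
top (140, 233) [0.5016 0.2715 0.1232]
top (160, 231) [0.5057 0.2234 0.1223]
top (178, 230) [0.5078 0.1781 0.138 ]
top (149, 162) [0.6586 0.2298 0.2032]
top (240, 150) [0.6895 0.0307 0.155 ]
top (105, 160) [0.673  0.346  0.1532]
top (245, 212) [0.5444 0.0186 0.2586]
side (280, 361) [0.4974 0.3246 0.1228]
side (281, 332) [0.501  0.2756 0.122 ]
side (281, 307) [0.5059 0.2297 0.1229]
side (284, 281) [0.5059 0.1863 0.1381]
side (190, 273) [0.6592 0.2328 0.2032]
side (272, 170) [0.5514 0.0235 0.2536]
side (268, 230) [0.5421 0.1554 0.2417]
[ 100  143  147   48 3958] [652.1 188.1] [ 84.  340.9] 5.154256820678711 0.1542723302362385
```

View pics/crop.png

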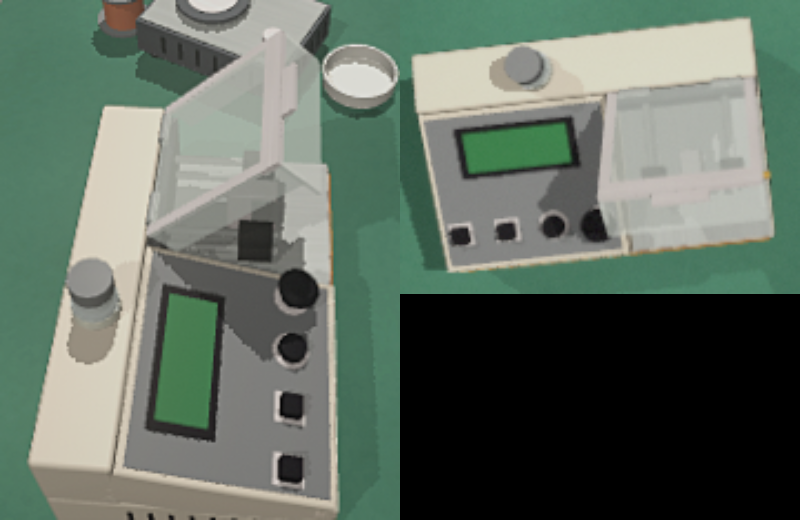

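The cover is about 0.75 rad open. The control heights match the given sizes, and the yaw is about 5.1° with the machine origin near (0.585, 0.182). Next I'll plan the rows to a point above the cover.

```bash
cat >> h.py <<'E'
from scipy.spatial.transform import Rotation as Ro
YAW=np.deg2rad(5.1); O=np.array([.585,.1823,0]); c,s=np.cos(YAW),np.sin(YAW)
M=np.array([[c,-s,0],[s,c,0],[0,0,1]])
W=lambda x,y,z:O+M@np.array([x,y,z])
def Rt(tilt=0):  # tool z = -panel normal when tilt=.303
    return Ro.from_matrix(M@np.array([[-1,0,0],[0,1,0],[0,0,-1]]).astype(float))*Ro.from_euler('y',-tilt)
def plan(wps): # (p, R, n)
    st=ctrl.get_state(); p=np.array(st['position']); R=Ro.from_rotvec(st['tool_rot'])
    for q,Q,n in wps:
        d=(q-p)/n; w=(R.inv()*Q).as_rotvec()/n
        for i in range(n):
            print([0]+list(np.round(R.inv().apply(d),4))+list(np.round(np.degrees(w),1)))
            R=R*Ro.from_rotvec(w)
        p,R=q,Q; print('--',np.round(p,3))
E
python3 - <<'E'
from h import *
z=Rt(.303).as_matrix()[:,2]; print(M.T@z)
p0=ctrl.get_state()['position']
plan([(np.array([.25,.55,.36]),Rt(),3),(W(-.035,-.095,.33),Rt(),11)])
E
```

```text
[ 2.98384882e-01  3.06029465e-18 -9.54445631e-01]
[0, np.float64(-0.0265), np.float64(-0.017), np.float64(-0.0461), np.float64(-0.0), np.float64(-0.0), np.float64(-7.3)]
[0, np.float64(-0.0241), np.float64(-0.0202), np.float64(-0.0461), np.float64(-0.0), np.float64(-0.0), np.float64(-7.3)]
[0, np.float64(-0.0213), np.float64(-0.0231), np.float64(-0.0461), np.float64(-0.0), np.float64(-0.0), np.float64(-7.3)]
-- [0.25 0.55 0.36]
[0, np.float64(-0.0242), np.float64(-0.0446), np.float64(0.0027), np.float64(0.0), np.float64(0.0), np.float64(0.0)]
[0, np.float64(-0.0242), np.float64(-0.0446), np.float64(0.0027), np.float64(0.0), np.float64(0.0), np.float64(0.0)]
[0, np.float64(-0.0242), np.float64(-0.0446), np.float64(0.0027), np.float64(0.0), np.float64(0.0), np.float64(0.0)]
[0, np.float64(-0.0242), np.float64(-0.0446), np.float64(0.0027), np.float64(0.0), np.float64(0.0), np.float64(0.0)]
[0, np.float64(-0.0242), np.float64(-0.0446), np.float64(0.0027), np.float64(0.0), np.float64(0.0), np.float64(0.0)]
[0, np.float64(-0.0242), np.float64(-0.0446), np.float64(0.0027), np.float64(0.0), np.float64(0.0), np.float64(0.0)]
[0, np.float64(-0.0242), np.float64(-0.0446), np.float64(0.0027), np.float64(0.0), np.float64(0.0), np.float64(0.0)]
[0, np.float64(-0.0242), np.float64(-0.0446), np.float64(0.0027), np.float64(0.0), np.float64(0.0), np.float64(0.0)]
[0, np.float64(-0.0242), np.float64(-0.0446), np.float64(0.0027), np.float64(0.0), np.float64(0.0), np.float64(0.0)]
[0, np.float64(-0.0242), np.float64(-0.0446), np.float64(0.0027), np.float64(0.0), np.float64(0.0), np.float64(0.0)]
[0, np.float64(-0.0242), np.float64(-0.0446), np.float64(0.0027), np.float64(0.0), np.float64(0.0), np.float64(0.0)]
-- [0.559 0.085 0.33 ]
```

```bash
python3 -m handwheel '[[0,-0.026,-0.017,-0.046,0,0,-7.3],[0,-0.024,-0.02,-0.046,0,0,-7.3],[0,-0.021,-0.023,-0.046,0,0,-7.3],[0,-0.024,-0.045,0.003,0,0,0],[0,-0.024,-0.045,0.003,0,0,0],[0,-0.024,-0.045,0.003,0,0,0],[0,-0.024,-0.045,0.003,0,0,0],[0,-0.024,-0.045,0.003,0,0,0],[0,-0.024,-0.045,0.003,0,0,0],[0,-0.024,-0.045,0.003,0,0,0]]'
python3 - <<'E'
from h import *
plan([(W(-.035,-.095,.33),Rt(),5)])
E
```

```text
time: 1.4
position: [0.4447, 0.2499, 0.3394]
tool_rot: [-0.137, 3.139, 0.0]
ft_force: [0.9, 1.0, -0.2]
grip_width: 0.019
grip_force: 0.0
[0, np.float64(-0.0198), np.float64(-0.0349), np.float64(0.0019), np.float64(0.0), np.float64(0.0), np.float64(-0.0)]
[0, np.float64(-0.0198), np.float64(-0.0349), np.float64(0.0019), np.float64(0.0), np.float64(0.0), np.float64(-0.0)]
[0, np.float64(-0.0198), np.float64(-0.0349), np.float64(0.0019), np.float64(0.0), np.float64(0.0), np.float64(-0.0)]
[0, np.float64(-0.0198), np.float64(-0.0349), np.float64(0.0019), np.float64(0.0), np.float64(0.0), np.float64(-0.0)]
[0, np.float64(-0.0198), np.float64(-0.0349), np.float64(0.0019), np.float64(0.0), np.float64(0.0), np.float64(-0.0)]
-- [0.559 0.085 0.33 ]
```

```bash
python3 - <<'E'
from h import *
grab('wrist','w1')
E
python3 -m handwheel '[[0,-0.02,-0.035,0.002,0,0,0],[0,-0.02,-0.035,0.002,0,0,0],[0,-0.02,-0.035,0.002,0,0,0],[0,-0.02,-0.035,0.002,0,0,0],[0,-0.02,-0.035,0.002,0,0,0],[0,0,0,0.02,0,0,0],[0,0,0,0,0,0,0]]'
```

```text
time: 2.33
position: [0.558, 0.0858, 0.3078]
tool_rot: [0.136, -3.135, 0.001]
ft_force: [0.0, 0.3, -0.4]
grip_width: 0.008
grip_force: 0.0
```

View pics/w1.png

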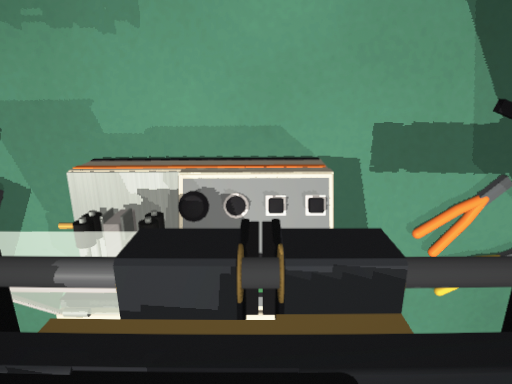

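The wrist view shows stop at (193,206), start at (236,205) and the jog keys at (276,205) and (316,205). Their spacing is even and the start key's ring is clear.

```bash
python3 - <<'E'
from h import *
X,f=cloud('w1'); g=f['im'].max(2)
for n,(u,v) in dict(stop=(193,206),start=(236,205),jr=(276,205),jl=(316,205)).items():
    r=18 if n=='stop' else 12
    sub=(g[v-r:v+r+1,u-r:u+r+1]<60).astype(np.uint8)
    k,l,st,ce=cv2.connectedComponentsWithStats(sub); i=l[r,r]; cu,cv_=ce[i]+[u-r,v-r]
    w=np.nanmedian(X[int(round(cv_))-2:int(round(cv_))+3,int(round(cu))-2:int(round(cu))+3].reshape(-1,3),0)
    P=X[v-r:v+r+1,u-r:u+r+1][l==i]; P=P[abs(P[:,2]-w[2])<.006]
    print(n,ce[i]+[u-r,v-r],st[i,2:],np.round(w,4),np.round(P.mean(0),4),np.round(M.T@(w-O),4))
for t in('top0','side0'):
    X,_=cloud(t); Y=(X-O)@M
    m=(Y[...,1]<-.03)&(Y[...,1]>-.16)&(Y[...,2]>.17)&(Y[...,0]<.04)
    a=np.arctan2(Y[m][:,2]-.157,.05-Y[m][:,0]); r=np.hypot(Y[m][:,2]-.157,.05-Y[m][:,0]);print(t,m.sum(),np.round(np.percentile(a,[10,50,90]),3),r.max())
E
```

```text
stop [193.29378531 205.94774011] [ 30  31 708] [0.5031 0.179  0.1368] [0.5054 0.1788 0.1359] [-0.0819  0.004   0.1368]
start [235.14393939 205.15151515] [ 19  19 264] [0.5035 0.2255 0.1209] [0.5035 0.2257 0.1212] [-0.0773  0.0503  0.1209]
jr [275.57222222 205.        ] [ 14  13 180] [0.4988 0.2737 0.1216] [0.4991 0.2733 0.1212] [-0.0777  0.0987  0.1216]
jl [315.56701031 204.62886598] [ 15  14 194] [0.4951 0.3211 0.1209] [0.4945 0.3204 0.1209] [-0.0772  0.1463  0.1209]
top0 3426 [0.563 0.769 0.789] 0.16244151042769803
side0 3582 [0.542 0.77  0.784] 0.5964212790254
```

The key positions agree across the three cameras to within 2-3 mm, and the cover is about 0.78 open. I'll descend now and follow the cover's arc.

```bash
python3 -m handwheel '[[0,0,0,0.016,0,0,0],[0,0,0,0.016,0,0,0],[0,0,0,0.01,0,0,0],[0,0.002,0,0.006,0,0,0],[0,0.004,0,0.006,0,0,0],[0,0.004,0,0.006,0,0,0]]'
python3 -m handwheel '[[0,0.004,0,0.006,0,0,0],[0,0.003,0,0.006,0,0,0],[0,0.003,0,0.006,0,0,0],[0,0.003,0,0.006,0,0,0]]'
```

```text
time: 3.08
position: [0.549, 0.085, 0.2497]
tool_rot: [-0.137, 3.138, 0.0]
ft_force: [0.4, 0.4, 0.5]
grip_width: 0.009
grip_force: 0.2
time: 3.58
position: [0.5359, 0.0839, 0.2251]
tool_rot: [0.137, -3.139, -0.0]
ft_force: [-0.1, -0.2, 0.1]
grip_width: 0.002
grip_force: 0.1
```

```bash
python3 - <<'E'
from h import *
grab('side','s2')
cv2.imwrite('pics/s2c.png',cv2.resize(cv2.imread('pics/s2.png')[100:350,150:400],(600,600)))
E
```

```text
(no output)
```

View pics/s2c.png

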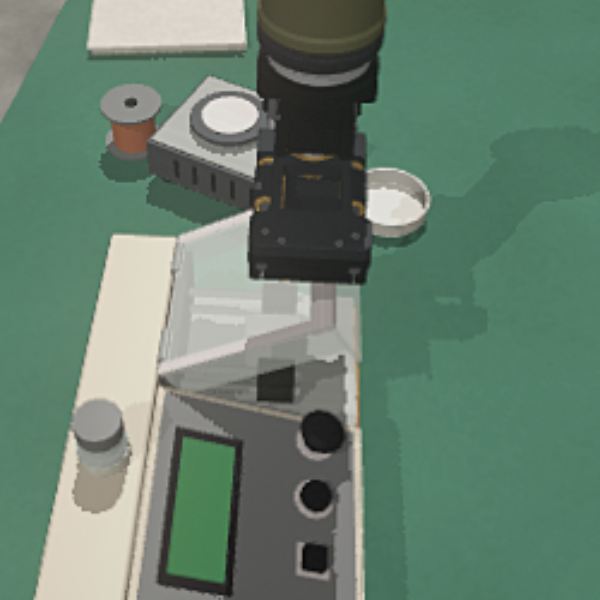

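The cover has come down to roughly 0.5 rad, with the fingertips on the outer face near the bar. I'll keep going.

```bash
python3 -m handwheel '[[0,0.003,0,0.006,0,0,0],[0,0.003,0,0.006,0,0,0],[0,0.002,0,0.006,0,0,0],[0,0.002,0,0.006,0,0,0],[0,0.002,0,0.006,0,0,0],[0,0.001,0,0.006,0,0,0],[0,0.001,0,0.006,0,0,0],[0,0,0,0.006,0,0,0],[0,0,0,0.006,0,0,0]]'
python3 -m handwheel '[[0,0,0,0.004,0,0,0],[0,0,0,0.003,0,0,0],[0,0,0,0.002,0,0,0],[0,0,0,0,0,0,0]]'
```

```text
time: 4.75
position: [0.5222, 0.0827, 0.1712]
tool_rot: [-0.137, 3.139, 0.0]
ft_force: [0.2, 0.2, 0.2]
grip_width: 0.005
grip_force: 0.0
time: 5.25
position: [0.5221, 0.0827, 0.1625]
tool_rot: [0.137, -3.139, -0.0]
ft_force: [0.0, 0.5, -0.3]
grip_width: 0.002
grip_force: 0.0
```

```bash
python3 -m handwheel '[[0,0,0,0.002,0,0,0],[0,0,0,0.0015,0,0,0],[0,0,0,0,0,0,0]]'
python3 -m handwheel '[[0,0,0,0.001,0,0,0],[0,0,0,0,0,0,0]]'
```

```text
time: 5.62
position: [0.5222, 0.0827, 0.1595]
tool_rot: [-0.137, 3.138, 0.0]
ft_force: [-1.1, 1.0, 2.7]
grip_width: -0.001
grip_force: 1.4
time: 5.88
position: [0.5222, 0.0827, 0.1594]
tool_rot: [-0.137, 3.138, 0.001]
ft_force: [-4.0, -1.0, 8.7]
grip_width: 0.004
grip_force: 4.2
```

The cover has hit its hard stop: z 0.1594 with 8.7 N. Next I'll retreat and go to a tilted hover above the start key.

```bash
python3 - <<'E'
from h import *
R=Rt(.303); n=-R.as_matrix()[:,2]; T=np.array([.5047,.226,.1222])
p=np.array(ctrl.get_state()['position']); 
plan([(p+[0,0,.07],Rt(),2),(T+.06*n,R,6)])
E
```

```text
[0, np.float64(-0.0), np.float64(0.0), np.float64(-0.035), np.float64(0.0), np.float64(0.0), np.float64(-0.0)]
[0, np.float64(-0.0), np.float64(0.0), np.float64(-0.035), np.float64(0.0), np.float64(0.0), np.float64(-0.0)]
-- [0.522 0.083 0.229]
[0, np.float64(0.0038), np.float64(0.0241), np.float64(0.0083), np.float64(0.0), np.float64(-2.9), np.float64(-0.0)]
[0, np.float64(0.0042), np.float64(0.0241), np.float64(0.0081), np.float64(0.0), np.float64(-2.9), np.float64(-0.0)]
[0, np.float64(0.0046), np.float64(0.0241), np.float64(0.0079), np.float64(0.0), np.float64(-2.9), np.float64(-0.0)]
[0, np.float64(0.005), np.float64(0.0241), np.float64(0.0077), np.float64(0.0), np.float64(-2.9), np.float64(-0.0)]
[0, np.float64(0.0054), np.float64(0.0241), np.float64(0.0074), np.float64(0.0), np.float64(-2.9), np.float64(-0.0)]
[0, np.float64(0.0057), np.float64(0.0241), np.float64(0.0071), np.float64(0.0), np.float64(-2.9), np.float64(-0.0)]
-- [0.487 0.224 0.179]
```

```bash
python3 -m handwheel '[[0,0,0,-0.02,0,0,0],[0,0,0,-0.05,0,0,0],[0,0.0038,0.024,0.008,0,-2.9,0],[0,0.0042,0.024,0.008,0,-2.9,0],[0,0.0046,0.024,0.008,0,-2.9,0],[0,0.005,0.024,0.008,0,-2.9,0],[0,0.0054,0.024,0.007,0,-2.9,0],[0,0.0057,0.024,0.007,0,-2.9,0],[0,0,0,0,0,0,0]]'
python3 - <<'E'
from h import *
grab('side','s3');grab('top','t3')
a=cv2.resize(cv2.imread('pics/s3.png')[150:384,150:350],(400,468));b=cv2.resize(cv2.imread('pics/t3.png')[130:270,90:260],(400,329))
o=np.zeros((468,800,3),np.uint8);o[:,:400]=a;o[:329,400:]=b;cv2.imwrite('pics/c3.png',o)
X,_=cloud('side0');X,_=cloud('s3');Y=(X-O)@M;m=(Y[...,1]<-.03)&(Y[...,1]>-.16)&(Y[...,0]<-.07)&(Y[...,0]>-.095)&(Y[...,2]>.14)&(Y[...,2]<.3);print(m.sum(),np.percentile(Y[m][:,2],[5,50,95]) if m.any() else 0)
R=Rt(.303);n=-R.as_matrix()[:,2];T=np.array([.5047,.226,.1222])
plan([(T+.015*n,R,1),(T+.002*n,R,1)])
E
```

```text
time: 7.0
position: [0.4849, 0.2257, 0.1774]
tool_rot: [-0.131, 2.837, 0.019]
ft_force: [-0.5, 0.5, -0.9]
grip_width: 0.003
grip_force: 0.0
683 [0.1570786  0.15868363 0.16104846]
[0, np.float64(-0.0), np.float64(0.0009), np.float64(0.0442), np.float64(-0.0), np.float64(0.0), np.float64(-0.1)]
-- [0.5   0.226 0.137]
[0, np.float64(-0.0), np.float64(0.0), np.float64(0.013), np.float64(0.0), np.float64(0.0), np.float64(0.0)]
-- [0.504 0.226 0.124]
```

View pics/c3.png

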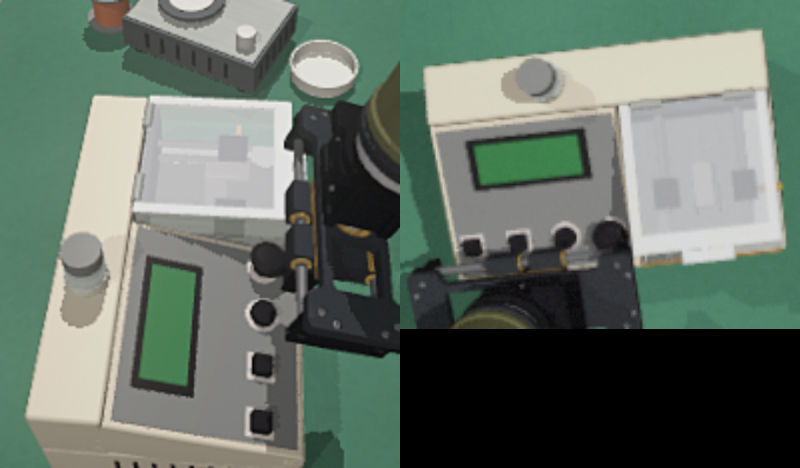

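The cover is fully shut: bar at height 0.159 and level. The fingers hover over the start key. I'll do one quick recheck of the key centre before going down.

```bash
python3 - <<'E'
from h import *
for t,(u,v) in(('s3',(281,306)),('t3',(160,231)),('side0',(281,307)),('top0',(160,231))):
    X,f=cloud(t);Z=X[...,2];g=f['im'].max(2);r=9
    m=(g<60)&(abs(Z-.1222)<.006)
    k,l,st,ce=cv2.connectedComponentsWithStats(m[v-r:v+r+1,u-r:u+r+1].astype(np.uint8))
    i=1+np.argmax(st[1:,4]);P=X[v-r:v+r+1,u-r:u+r+1][l==i]
    print(t,st[i],np.round(P.mean(0),4),np.round((P.min(0)+P.max(0))/2,4),np.round(np.ptp(P,0),4))
E
```

```text
s3 [  3   3  13  13 124] [0.5055 0.2277 0.1222] [0.506  0.2268 0.1223] [0.0216 0.0226 0.009 ]
t3 [ 5  5  9  9 57] [0.5064 0.2243 0.1216] [0.5057 0.2245 0.1219] [0.0191 0.019  0.009 ]
side0 [  3   2  13  13 131] [0.5055 0.2273 0.1221] [0.506  0.2267 0.1221] [0.0216 0.0241 0.0095]
top0 [ 5  5  9  9 62] [0.5063 0.2245 0.122 ] [0.5057 0.2245 0.1225] [0.0191 0.0192 0.0105]
```

```bash
python3 -m handwheel '[[0,-0.001,0.001,0.02,0,0,0],[0,0,0,0.02,0,0,0],[0,0,0,0.01,0,0,0],[0,0,0,0.005,0,0,0],[0,0,0,0,0,0,0]]'
python3 -m handwheel '[[0,0,0,0.002,0,0,0],[0,0,0,0.002,0,0,0],[0,0,0,0,0,0,0]]'
```

```text
time: 7.72
position: [0.5045, 0.2264, 0.1266]
tool_rot: [-0.123, 2.835, 0.019]
ft_force: [0.3, 0.6, -0.1]
grip_width: 0.011
grip_force: 0.0
time: 8.1
position: [0.5056, 0.227, 0.123]
tool_rot: [-0.124, 2.835, 0.02]
ft_force: [-0.3, 0.3, 1.2]
grip_width: 0.004
grip_force: 0.5
```

```bash
python3 -m handwheel '[[0,0,0,0.0015,0,0,0],[0,0,0,0.0015,0,0,0],[0,0,0,0,0,0,0]]'
python3 -m handwheel '[[0,0,0,0.0015,0,0,0],[0,0,0,0,0,0,0],[0,0,0,0,0,0,0]]'
```

```text
time: 8.48
position: [0.5064, 0.2271, 0.1201]
tool_rot: [-0.124, 2.835, 0.02]
ft_force: [-1.8, 0.0, 3.5]
grip_width: 0.008
grip_force: 2.1
time: 8.85
position: [0.5069, 0.2271, 0.1187]
tool_rot: [-0.124, 2.835, 0.02]
ft_force: [-1.8, -0.3, 5.6]
grip_width: 0.005
grip_force: 3.0
```

The force is about 5.8 N, so the key is about 4.5 mm down, past the 2.5 mm registering point. I'll withdraw along the normal.

```bash
python3 -m handwheel '[[0,0,0,-0.003,0,0,0],[0,0,0,-0.006,0,0,0],[0,0,0,-0.02,0,0,0],[0,0,0,-0.04,0,0,0],[0,0,0,-0.04,0,0,0],[0,0,0,-0.04,0,0,0],[0,0,0,0,0,0,0],[0,0,0,0,0,0,0]]'
python3 - <<'E'
from h import *
grab('side','s4')
X,f=cloud('s4');print(np.nanmedian(X[304:309,279:284].reshape(-1,3),0))
cv2.imwrite('pics/c4.png',cv2.resize(cv2.imread('pics/s4.png')[130:384,140:394],(600,600)))
E
```

```text
time: 9.85
position: [0.4618, 0.2225, 0.2596]
tool_rot: [-0.124, 2.837, 0.018]
ft_force: [-0.5, -0.9, -0.0]
grip_width: 0.003
grip_force: 0.0
[0.50608469 0.22742601 0.12267843]
```

View pics/c4.png

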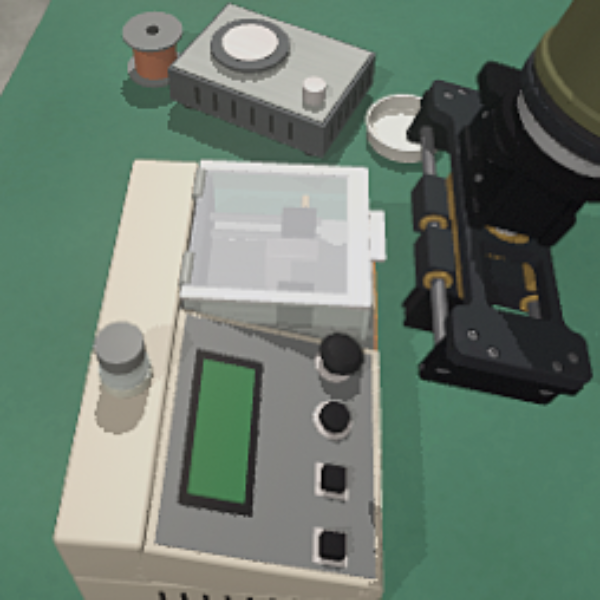

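The cover is shut, the start key is back up (top at 0.1227), everything else is in place, and the arm is clear. I'll hand the job in.

```bash
python3 -c "from bench import ctrl; print(ctrl.close_job())"
```

```text
the job is handed in; nothing more can be done
None
```

I pushed the guard cover fully shut, then pressed the start key about 4.5 mm (judged from the force) and let it spring back up; the arm withdrew clear, no other part was seen to move, and the job was handed in at about 10 s.

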